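Change the plate in the near-vision light box

ROBOT

A 7-joint arm with a two-finger parallel gripper is mounted at the origin on a cart in front of the work surface, level with it; the furniture and walls round the work are solid. World frame = base frame: x ahead of the robot, y to its left, z up, the work surface at z = 0. Lengths are in mm, angles in rad, forces in N, time in s.
With the tool pointing down it reaches from about 425 to 875 mm from the base axis. Payload 8.4 kg.
Tool frame: the origin (TCP) lies on the centre line of the jaws, within the pads' length; the fingertips stand 19 mm ahead of it and the grasp point (between the pads) is the TCP (tip_reach is the distance from the TCP to the fingertips, in mm); z points along the fingers, y is the line along which they close (so a half turn about z gives the same grasp; the last joint's range is limited). The gripper opens to 87 mm and grips with 3 to 60 N. Pads are 19 mm wide; open, the fingers measure 117 mm over their backs; the gripper's body (75 mm by 190 mm) begins 51 mm behind the grasp point.
Start: joints at [-1.344, 0.333, 0.04, 1.465, -0.013, 1.343, -0.059], TCP at [208.044, 615.777, 215.446] pointing down, gripper open.
Joint ranges: [-2.58, 2.58], [-0.38, 2.09], [-1.3, 1.39], [0.25, 2.4], [-1.5, 4.64], [0.08, 2.09], [-2.65, 2.65]. Speed limits (rad/s): [2.22, 2.22, 2.79, 2.79, 3.14, 3.14, 3.14].

INTERFACE

Orientations are given as a unit quaternion [x, y, z, w].
In Python, from plant import * gives the robot as it stands. The module is installed in compiled form; this text tells all that it offers.
- The arm moves only by the tool jog_arm, never from a script. Its argument "moves" is text: rows parted by semicolons, each of 5 numbers parted by spaces: the closure in counts, from 0 (fully open) to 255 (shut), then the shift along the tool's x, y, z in units of 30 mm (1.0 is 30 mm), then the turn about the tool's z in units of 6 degrees (1.0 is 6 degrees). In form: gripper tx ty tz turn; .... A call has 1 to 20 rows; each row is the pose to reach, as a shift and turn from the pose commanded when the call began, along the tool's axes at that moment; what a row does not reach only later rows make up. A row lasts 1/10 s, in which the tool goes at most 50 mm and 8.59 degrees, less where a joint would pass 70% of its speed; a pose out of reach is approached as far as the arm can. A call with a gripper value outside its range is refused whole. The fingers move at their own pace and stop on an object; the grip force is fixed at half the most. Time passes only in rows, so rows that repeat a pose let the fingers close. It gives the time, the measured TCP pose, the force, the opening and the grip force at its end, in the units of the state.
- get_obs(): the state, without advancing time (a new reading comes with each control period).
- capture(name): name is "side" or "top"; returns the picture (480x640x3 uint8, blue, green, red); there is no depth.
- camera_info(name): a dict with "fx", "fy", "cx", "cy" (pixels), "k1" (the pictures are not rectified: a ray, as slopes to the right and down, at radius r is drawn at 1 + k1 r^2 times it, then the intrinsics apply), "R" (3x3) and "t" (3): a world point X has camera coordinates R X + t. Camera axes: x right, y down, z forward; pixel columns grow to the right and rows downward; lengths in mm; the calibration is good to about 2 mm. A picture is of the moment at which its call begins. camera_info takes no time and is no camera call.
- hand_in(): hands the job in; it is judged then, once.
The state is a dict: "time_s": time; "joint_pos": joint angles; "joint_velocities": joint speeds; "joint_torque": joint torques, N m; "tool_pos": TCP position; "tool_rot": TCP orientation; "wrist_force": force on the tool from outside, world axes, zero at the start; "torque": the same for the moment, N m; "finger_gap": finger opening in mm; "grip_force": force on a finger pad.
Only numpy, scipy, OpenCV 4.12 (cv2) and the standard library are available. Lean on these libraries where they do the work, as an engineer would, in place of code of your own. Each camera call takes 0.05 s, during which the arm holds its last target. There are 200 camera calls.

TASK

Change the plate in the near-vision light box: swing its keeper aside, draw the blank plate up out of the box and slide it fully home in the empty slot of the leaning rack, marked by the steel clip; draw the plate with the middle tab out of the rack, slide it fully home in the light box, and swing the keeper fully shut over it. Do not drop the plates, and leave the other two plates and the things lying about where they are.

Things in the scene. Friction and masses are not known exactly. Their poses are not given: they have to be found in the camera images.
- light_box: Desktop near-vision light box, fixed: white housing 150 wide (y) x 60 deep x 112 mm high with an aluminium plate channel on its front (-x) face, open at the top. Origin: centre of its underside.
- box_slot (a point): Centre of the floor of the light box's upright plate slot, 25 mm above the desk; x = its thickness (11 mm), y = its width (104 mm), z up. The lips end 80 mm above this floor and flare outward; the housing behind ends 87 mm above it, so a seated plate's top edge (90 mm) and tab stand clear. A plate is home with its origin here and its axes along these.
- keeper (a joint): Steel swing keeper on the light box's top: 0 = shut, lever pointing to the front (-x of the box) 3 mm above the right shoulder of a seated plate, holding it in; grows to 1.7 (stop) as it swings to the box's right (-y), counter-clockwise from above. Slot clear beyond 1.2. Starts at 0 to 0.25; stays where left (1 N at the pin moves it).
- keeper_hinge (a point): The keeper's upright pivot axis, at the underside of its lever 117 mm above the desk; the lever is 7 mm high.
- keeper_pin (a point): Middle of the keeper's upright round grip pin: 10 mm thick, 30 mm tall (from 17 mm below to 13 mm above this point), 44 mm from the pivot, at the lever's free end.
- plate_rack: Grey plastic rack, fixed, 232 long (x) x 128 wide (y) x 62 mm high: four slots 41 mm apart along x, all leaning 28 degrees from vertical towards its -x end (tabs point to -x and up). Each slot is 11.5 mm thick, 104 mm wide, 52 mm deep, between round-nosed teeth that hold only the outer 10 mm of a plate on either side. Origin: centre of the underside.
- home_slot (a point): Centre of the floor of the empty rack slot, 16 mm above the desk; a small upright steel clip on the rack's +y cheek marks it. x = across the slot's thickness, y = its width, z = up along the leaning slot. The blank is home with its origin here and its axes along these (it rests up to 2 mm towards -x, against the teeth).
- blank_plate: Plate of the same make and size as plate_mid_tab (100 x 8 x 90 mm, same origin, axes and tongue, about 90 g) but with plain opal panel and a wider middle tab, 50 wide, 32 high, 8 mm thick. Starts seated in the light box under the keeper.
- plate_mid_tab: Framed test plate (aluminium, opal panel), about 90 g: 100 mm wide (y), 8 thick (x), 90 high (z), plus a tab 26 wide, 32 high, 8 mm thick in the middle of its top edge; the lowest 8 mm is a tongue 5 mm thick, 92 mm wide. One large broken ring, alike on both faces. Origin: centre of the tongue's underside. Starts in one of the rack's slots, its z along the slot.
- plate_left_tab: Like plate_mid_tab, but its tab's centre lies 34 mm to +y and nine small broken rings are printed on it. Stands in one of the rack's slots. Leave alone.
- plate_right_tab: Like plate_mid_tab, but its tab's centre lies 34 mm to -y and upright bars are printed on it. Stands in one of the rack's slots. Leave alone.
- lens_spray: White spray bottle with blue cap, 31 mm across, 105 mm high, standing behind and between light box and rack; origin at the centre of its underside. Leave alone.
- spectacles: Black spectacles lying open, 138 x 138 x 41 mm, in front of the light box; origin at the centre of the underside. Leave alone.
- drops_carton: Small white and green carton lying flat, 84 x 52 x 18 mm, in front of the rack; origin at the centre of its underside. Leave alone.

How it is judged:
By the outcome, as a careful person would: the job done as asked, in the order asked, and still so for the second after the job is handed in, with the robot touching nothing.
It also fails if it takes over 72 s, if anything falls off the work surface, if the arm or the gripper's body presses on something with over 40 N, if the wrist force passes 120 N, or if a joint passes its speed limit or range.

## Working session

There is one attempt and no reset: what is moved stays moved. The work goes in short steps, Python scripts to look and compute and a tool call to move; the robot and the scene stay as the last step left them, time stands still between calls to the robot, and variables do not carry over. Pictures are saved under pics/ and viewed, at most 10 in all, crops included, and the job is handed in when it is done.

Besides the shell and the picture viewer there is one more tool, called after "Request:" in YAML: its name, and indented under it one key for each argument. jog_arm: Moves the arm, as the interface text tells. Its arguments: {"type":"object","properties":{"moves":{"type":"string"}},"required":["moves"]}

```bash
mkdir -p pics; ls; python3 - <<'E'
from plant import *
import cv2,numpy as np
print(get_obs())
for n in("side","top"):
    im=capture(n); cv2.imwrite(f"pics/{n}0.png",im); print(n,camera_info(n))
E
```

```text
pics
{'time_s': 0.0, 'joint_pos': array([-1.34423596,  0.33390786,  0.03988681,  1.46628348, -0.01341998,
        1.34334099, -0.05851704]), 'joint_velocities': array([-3.23647879e-04, -1.69927131e-03, -2.52171210e-04,  3.39216873e-05,
       -7.95379721e-04, -7.31240029e-04, -9.50044012e-04]), 'joint_torque': array([ 9.49466739e-04, -6.56340265e+01,  1.33567147e+00, -4.03798842e+01,
       -5.98497293e-02,  4.47615876e-02,  1.97044519e-04]), 'tool_pos': array([207.88870848, 615.32735313, 214.55548102]), 'tool_rot': array([ 1.62186157e-01,  9.86759824e-01, -8.32178113e-04, -8.71418182e-05]), 'wrist_force': array([0.63698537, 0.4041477 , 0.25352969]), 'torque': array([-0.01411819,  0.00051448, -0.02479217]), 'grip_force': 0.0, 'finger_gap': 87.04896522362542}
side {'fx': 455.78398629624456, 'fy': 455.78398629624456, 'cx': 316.55964325678, 'cy': 241.04657854794567, 'k1': -0.030408475680214816, 'R': array([[-0.85305783, -0.52125054, -0.02429429],
       [-0.16173223,  0.30837527, -0.93741527],
       [ 0.49611997, -0.79574026, -0.34736495]]), 't': array([558.12967478, 106.77499874, 903.18919706])}
top {'fx': 437.83954275149415, 'fy': 437.83954275149415, 'cx': 321.61478634741576, 'cy': 238.25744158808803, 'k1': -0.08382681353883652, 'R': array([[ 0.01127308, -0.99993161, -0.00311211],
       [-0.99608277, -0.0109566 , -0.08774435],
       [ 0.08770425,  0.00408907, -0.99613817]]), 't': array([296.52577264, 499.70517445, 924.99326284])}
```

View pics/side0.png

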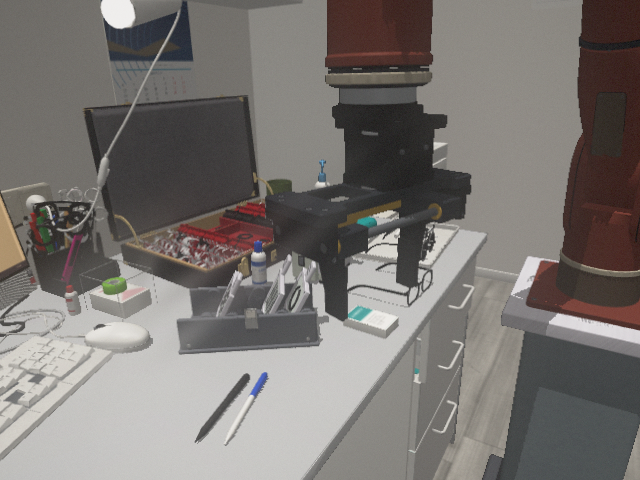

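View pics/top0.png

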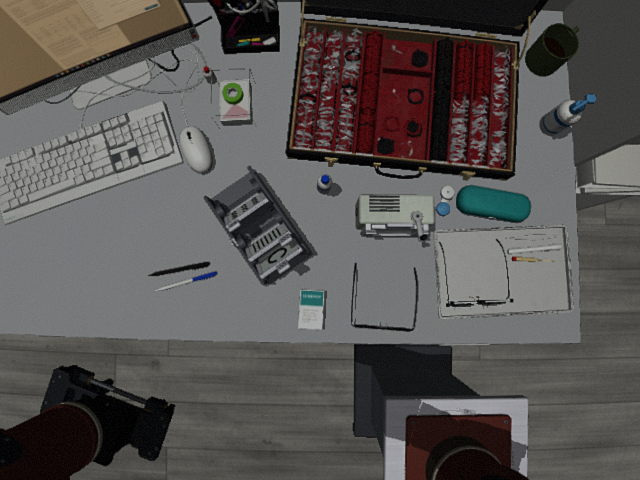

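```bash
cat > h.py <<'E'
from plant import *
import numpy as np, cv2
from scipy.spatial.transform import Rotation as Rot
def ray(n,u,v):
    c=camera_info(n); K=np.array([[c['fx'],0,c['cx']],[0,c['fy'],c['cy']],[0,0,1]])
    p=cv2.undistortPoints(np.array([[[u,v]]],float),K,np.array([c['k1'],0,0,0.]))[0,0]
    R=c['R']; return -R.T@c['t'], R.T@np.array([p[0],p[1],1])
def onz(n,u,v,z):
    o,d=ray(n,u,v); return o+d*(z-o[2])/d[2]
def proj(n,X):
    c=camera_info(n); K=np.array([[c['fx'],0,c['cx']],[0,c['fy'],c['cy']],[0,0,1]])
    return cv2.projectPoints(np.atleast_2d(np.array(X,float)),cv2.Rodrigues(c['R'])[0],c['t'],K,np.array([c['k1'],0,0,0.]))[0][:,0]
def crop(n,u0,v0,u1,v1,s,out,im=None):
    im=capture(n) if im is None else im
    o=cv2.resize(im[v0:v1,u0:u1],None,fx=s,fy=s,interpolation=cv2.INTER_CUBIC)
    for k in range((u0+9)//10*10,u1,10):
        cv2.putText(o,str(k),((k-u0)*s,8),0,.3,(0,0,255)); cv2.line(o,((k-u0)*s,10),((k-u0)*s,16),(0,0,255))
    for k in range((v0+9)//10*10,v1,10):
        cv2.putText(o,str(k),(0,(k-v0)*s+3),0,.3,(0,0,255)); cv2.line(o,(20,(k-v0)*s),(26,(k-v0)*s),(0,0,255))
    cv2.imwrite(out,o)
E
python3 - <<'E'
from h import *
im=cv2.imread('pics/top0.png')
crop('top',198,162,322,288,4,'pics/a.png',im)
a=cv2.imread('pics/a.png')
crop('top',350,185,442,245,8,'pics/box.png',im)
E
```

```text
(no output)
```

View pics/a.png

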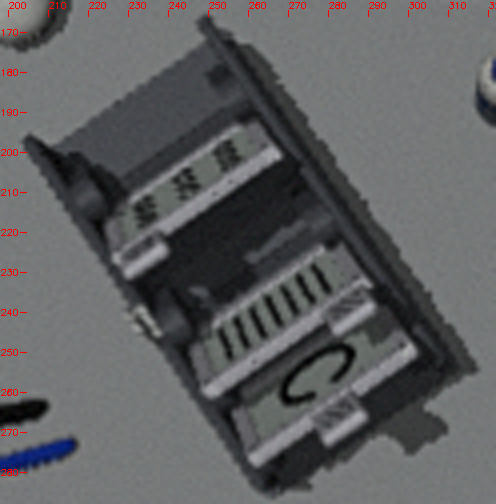

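View pics/box.png

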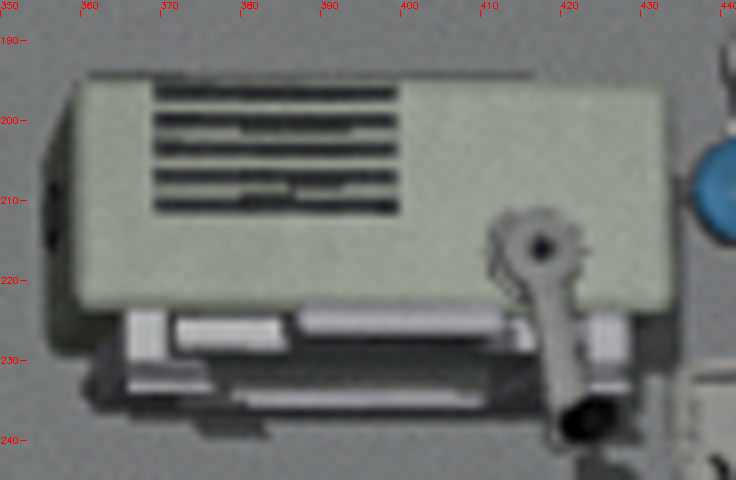

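The top picture shows, in the rack from the robot's end: mid-tab plate (tab near 283,267), right-tab plate (tab near 285,238), the empty slot with the clip at 233,242, then the left-tab plate. In the light box the blank's tab spans about 387–413 at row 225. The keeper hinge is at 418,216 and the pin top at 423.5,237.

```bash
cat > fit.py <<'E'
from h import *
from scipy.optimize import least_squares
A=lambda X,Y:(198+(X+.5)/4-.5,162+(Y+.5)/4-.5)
B=lambda X,Y:(350+(X+.5)/8-.5,185+(Y+.5)/8-.5)
# mid slot -61.5, right -20.5, left 61.5 ; plate pts (slot, x,y,z)
obs=[(0,-4,50,90,255,467),(0,-4,-50,90,417,350),(0,-4,13,122,328,447),(0,-4,-13,122,368,416),
(1,-4,50,90,208,398),(1,-4,-21,122,340,335),(1,-4,-47,122,375,308),
(3,-4,47,122,130,278),(3,-4,21,122,168,250),(3,-4,-50,90,282,155)]
a=np.radians(28)
def rackpt(p,s,x,y,z):
    ex=np.array([np.cos(a),0,np.sin(a)]);ez=np.array([-np.sin(a),0,np.cos(a)])
    q=np.array([41*(s-2),0,16])+ex*x+np.array([0,y,0])+ez*z   # relative to home slot (s=2)
    c,s_=np.cos(p[2]),np.sin(p[2]); return np.array([p[0]+c*q[0]-s_*q[1],p[1]+s_*q[0]+c*q[1],q[2]])
def fitrack():
    P=[o[:4] for o in obs];U=np.array([A(*o[4:]) for o in obs])
    f=lambda p:(proj('top',[rackpt(p,*o) for o in P])-U).ravel()
    return least_squares(f,[550,300,.8]),f
if __name__=="__main__":
    r,f=fitrack(); print(r.x,np.round(f(r.x).reshape(-1,2),1).tolist())
    for n,(X,Y,z) in dict(tabL=(300,308,147),tabR=(505,308,147),tabLf=(300,335,147),tabRf=(505,335,147),hinge=(542,247,124),pin=(588,418,133),
      hBL=(80,80,112),hBR=(665,88,112),hFL=(80,308,112),hFR=(672,308,112),lipL=(130,390,105),lipR=(630,390,105),shL=(175,348,115)).items(): print(n,np.round(onz('top',*B(X,Y),z),1))
    for n,(X,Y,z) in dict(clip=(145,320,70),).items(): print(n,np.round(onz('top',*A(X,Y),z),1))
E
python3 fit.py
```

```text
[542.24508445 455.10755733   0.62165867] [[-0.3, -0.3], [0.5, 0.2], [-0.4, 0.1], [0.7, 0.1], [-0.1, 0.0], [-0.9, 0.6], [1.4, -0.3], [-0.9, 0.4], [0.6, -0.2], [-0.4, -0.8]]
tabL [515.5 178.4 147. ]
tabR [516.1 129.8 147. ]
tabLf [509.1 178.4 147. ]
tabRf [509.7 129.8 147. ]
hinge [534.1 115.9 124. ]
pin [491.6 107.1 133. ]
hBL [576.1 227.6 112. ]
hBR [576.  82. 112.]
hFL [519.3 227.5 112. ]
hFR [521.   81.1 112. ]
lipL [499.9 214.4 105. ]
lipR [501.3  90.1 105. ]
shL [509.3 204.4 115. ]
clip [483.2 482.7  70. ]
```

```bash
cat > mv.py <<'E'
from h import *
def mv(*targets):
    """targets (x,y,z,heading of tool y in deg) -> units of jog from the present pose"""
    o=get_obs(); R=Rot.from_quat(o['tool_rot']).as_matrix(); h=np.degrees(np.arctan2(R[1,1],R[0,1]))
    print('t',round(o['time_s'],2),'pos',np.round(o['tool_pos'],1),'head',round(h,1),'F',np.round(o['wrist_force'],1),'gap',round(o['finger_gap'],1),'q7',round(o['joint_pos'][6],2))
    for x,y,z,hd in targets:
        d=R.T@(np.array([x,y,z])-o['tool_pos'])/30; print(np.round(d,3),round(-(((hd-h+180)%360)-180)/6,2))
E
python3 - <<'E'
from mv import *
mv((490,138,200,90.6),(490,138,130,90.6))
E
```

```text
t 0.1 pos [207.9 615.4 214.7] head 71.3 F [0.4 0.6 0.7] gap 86.8 q7 -0.06
[-14.002 -12.066   0.507] -3.21
[-14.002 -12.063   2.841] -3.21
```

Request:
jog_arm:
  moves: "255 -14 -12.06 0.5 -3.2;255 -14 -12.06 0.5 -3.2;255 -14 -12.06 0.5 -3.2;255 -14 -12.06 0.5 -3.2;255 -14 -12.06 0.5 -3.2;255 -14 -12.06 0.5 -3.2;255 -14 -12.06 0.5 -3.2;255 -14 -12.06 0.5 -3.2;255 -14 -12.06 0.5 -3.2;255 -14 -12.06 0.5 -3.2;255 -14 -12.06 0.5 -3.2;255 -14 -12.06 0.5 -3.2;255 -14 -12.06 0.5 -3.2;255 -14 -12.06 0.5 -3.2"

```text
time_s: 1.5
tool_pos: [489.5, 139.8, 200.2]
tool_rot: [-0.005, 1.0, 0.0, -0.0]
wrist_force: [-0.5, 0.6, 0.2]
finger_gap: 0.5
grip_force: 0.0
```

```bash
python3 - <<'E'
from mv import *
mv((490,138,130,90.6))
im=capture('side'); cv2.imwrite('pics/side1.png',im)
H=np.array([534,116,0])
print(proj('side',[(512,154,147),(534,116,124),(491.6,107,133)]))
crop('side',260,170,440,305,4,'pics/s1.png',im)
E
```

```text
t 1.5 pos [489.5 139.8 200.2] head 90.6 F [-0.5  0.6  0.2] gap 0.5 q7 1.24
[-0.019 -0.06   2.339] 0.0
[[333.94279122 210.31020786]
 [333.82182324 214.54474654]
 [352.33929349 212.15216451]]
```

View pics/s1.png

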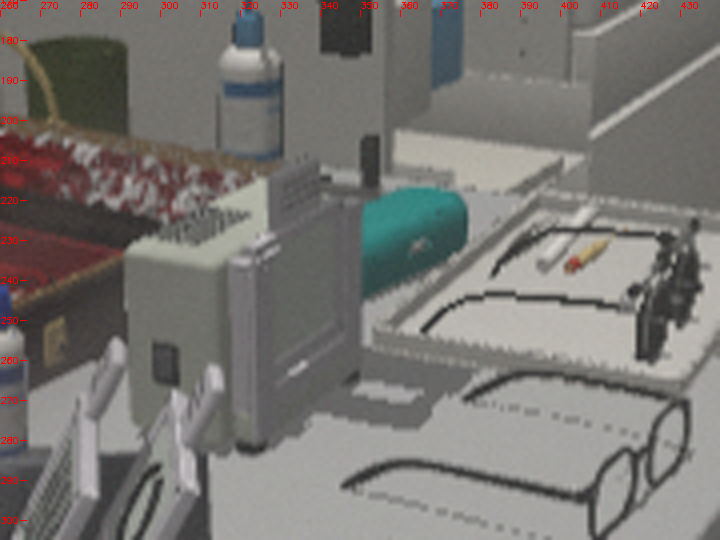

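The picture shows the pin at column 352, rows 204–216. It therefore stands above the lever at z≈124–154, which puts the keeper at about 0.09. The tab matches its prediction. Next I'll push the pin round.

Request:
jog_arm:
  moves: "255 0 0 1.77 0;255 0 0 1.77 0;255 0 -0.29 1.77 0;255 0.05 -0.6 1.77 0;255 0.11 -0.94 1.77 0;255 0 -1.27 1.77 0;255 -0.11 -1.59 1.77 0;255 -0.28 -1.78 1.77 0;255 -0.45 -1.97 1.77 0;255 -0.66 -2.1 1.77 0;255 -0.87 -2.23 1.77 0;255 -1.02 -2.27 1.77 0;255 -1.02 -2.27 1.77 0;255 -0.3 -2.27 1.77 0;0 -0.7 0.5 0 0;0 -0.7 0.5 0 0;0 -0.7 0.5 0 0;0 -0.7 0.5 0 0"

```text
time_s: 3.35
tool_pos: [511.0, 155.0, 200.7]
tool_rot: [-0.006, 1.0, 0.0, 0.0]
wrist_force: [-0.1, -0.8, 0.2]
finger_gap: 24.6
grip_force: 0.0
```

```bash
python3 - <<'E'
from mv import *
mv((509.5,154,200,90.6),(509.5,154,141,90.6))
im=capture('top'); cv2.imwrite('pics/top1.png',im)
o=capture('side'); cv2.imwrite('pics/side2.png',o)
crop('top',350,180,450,255,4,'pics/c1.png',im); crop('side',280,170,400,290,4,'pics/c2.png',o)
a=cv2.imread('pics/c1.png');b=cv2.imread('pics/c2.png')
a=cv2.copyMakeBorder(a,0,b.shape[0]-a.shape[0],0,0,0)
m=np.hstack([a,b])[:600]; m=cv2.resize(m,None,fx=.9,fy=.9,interpolation=cv2.INTER_AREA); print(m.shape); cv2.imwrite('pics/m1.png',m)
E
```

```text
t 3.35 pos [511.  155.  200.7] head 90.7 F [-0.1 -0.8  0.2] gap 24.6 q7 1.25
[ 0.05  -0.033  0.023] 0.01
[ 0.051 -0.033  1.99 ] 0.01
(432, 792, 3)
```

View pics/m1.png

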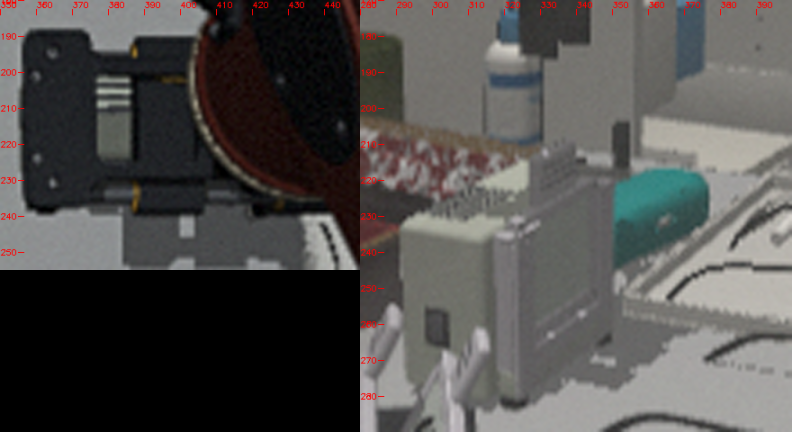

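```bash
python3 - <<'E'
from mv import *
for t in(.1,.5,1,1.57): print(t,proj('side',[(534-44*np.cos(t),116-44*np.sin(t),z) for z in(124,133,154)]).round(1).tolist())
a=cv2.imread('pics/side1.png').astype(int);b=cv2.imread('pics/side2.png').astype(int)
print(a[207,344:364].mean(1).round().tolist(), b[207,344:364].mean(1).round().tolist())
print(a[212,344:364].mean(1).round().tolist(), b[212,344:364].mean(1).round().tolist())
E
```

```text
0.1 [[351.9, 216.6], [351.9, 212.8], [352.0, 203.6]]
0.5 [[353.3, 214.4], [353.3, 210.6], [353.3, 201.5]]
1 [[350.7, 211.7], [350.7, 208.0], [350.7, 199.1]]
1.57 [[343.1, 209.6], [343.0, 205.9], [343.0, 197.2]]
[117.0, 116.0, 115.0, 116.0, 116.0, 114.0, 65.0, 61.0, 60.0, 57.0, 62.0, 115.0, 98.0, 100.0, 137.0, 169.0, 170.0, 171.0, 171.0, 172.0] [115.0, 116.0, 116.0, 116.0, 115.0, 116.0, 66.0, 59.0, 63.0, 60.0, 57.0, 114.0, 99.0, 99.0, 141.0, 169.0, 171.0, 170.0, 172.0, 171.0]
[126.0, 134.0, 133.0, 132.0, 134.0, 119.0, 80.0, 60.0, 56.0, 59.0, 57.0, 113.0, 98.0, 94.0, 121.0, 129.0, 130.0, 128.0, 129.0, 128.0] [128.0, 135.0, 137.0, 136.0, 135.0, 121.0, 82.0, 61.0, 59.0, 59.0, 58.0, 115.0, 96.0, 95.0, 120.0, 130.0, 129.0, 128.0, 130.0, 130.0]
```

Request:
jog_arm:
  moves: "255 0.72 -0.47 0 0;255 0.72 -0.47 0 0;255 0.72 -0.47 0 0;255 0.72 -0.47 1.9 0;255 0.72 -0.47 1.9 0;255 0.72 -0.47 1.9 0;255 0.72 -0.47 1.9 0"

```text
time_s: 4.15
tool_pos: [490.3, 139.5, 144.7]
tool_rot: [-0.004, 1.0, 0.0, 0.0]
wrist_force: [0.8, 0.9, 0.8]
finger_gap: 1.0
grip_force: 0.0
```

```bash
python3 - <<'E'
from mv import *
mv()
o=capture('side'); cv2.imwrite('pics/side3.png',o)
crop('side',280,130,400,250,5,'pics/c2.png',o)
E
```

```text
t 4.15 pos [490.3 139.5 144.7] head 90.5 F [0.8 0.9 0.8] gap 1.0 q7 1.26
```

View pics/c2.png

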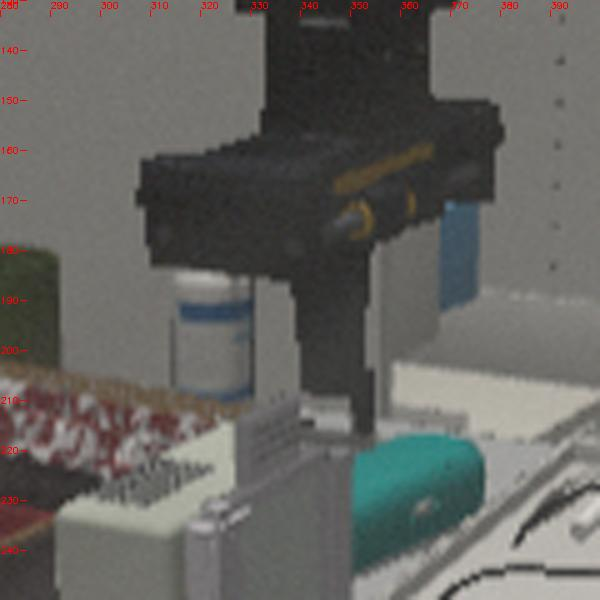

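```bash
python3 - <<'E'
from mv import *
print(proj('side',[(490.3,139.5,125.7),(480.8,139.5,125.7),(499.8,139.5,125.7),(490.3,139.5,144.7)]).round(1).tolist())
print(proj('top',[(490,112,154),(490,112,124),(534,116,124)]).round(1))
o,d=ray('side',352,210)
for y in (50,80,112,130): k=(y-o[1])/d[1]; print((o+k*d).round(0))
a=cv2.imread('pics/top0.png'); b=cv2.imread('pics/top1.png')
E
```

```text
[[346.0, 219.3], [349.9, 219.9], [342.2, 218.7], [346.0, 210.9]]
[[423.  236.6]
 [419.5 238. ]
 [417.2 215.5]]
[522.  50. 119.]
[506.  80. 129.]
[490. 112. 140.]
[481. 130. 146.]
```

```bash
python3 - <<'E'
from mv import *
c=np.array([207.9,615.4,195.6]);u=np.array([.32,.9475,0]);v=np.array([-.9475,.32,0])
for s in(1,-1):
  print([proj('side',c+s*d*u+w*v)[0].round(0).tolist() for d in(43.5,58.5) for w in(-9.5,9.5)])
for i,(f,x) in enumerate((('side0',range(320,350,2)),('side0',range(396,424,2)))):
  a=cv2.imread(f'pics/{f}.png').mean(2)
  print([(k,int(next((r for r in range(250,345) if a[r,k]>90),0))) for k in x])
for f in('side1','side3'):
  a=cv2.imread(f'pics/{f}.png').mean(2).round().astype(int); print(a[178:222:2,338:360:2])
E
```

```text
[[333.0, 334.0], [347.0, 342.0], [321.0, 340.0], [335.0, 348.0]]
[[395.0, 304.0], [409.0, 311.0], [404.0, 300.0], [418.0, 306.0]]
[(320, 272), (322, 283), (324, 289), (326, 312), (328, 313), (330, 315), (332, 316), (334, 317), (336, 318), (338, 319), (340, 320), (342, 321), (344, 320), (346, 258), (348, 257)]
[(396, 250), (398, 283), (400, 284), (402, 285), (404, 285), (406, 286), (408, 287), (410, 288), (412, 287), (414, 286), (416, 286), (418, 262), (420, 260), (422, 261)]
[[114  55  51  48  51  52  51  50 115 104  99]
 [114  61  51  50  52  55  52  53 113 103 102]
 [114  55  53  51  50  53  52  49 114 103  99]
 [114 116 116 114  85  85 114 117 115 102 102]
 [114 114 114 113 115 115 115 116 114 100 101]
 [115 116 115 115 115 113 116 115 117 101  99]
 [115 114 114 117 115 114 113 114 118 100 101]
 [112 114 112 115 116 115 113 116 116  96 100]
 [115 113 114 117 114 114 113 116 114  98 103]
 [115 116 113 115 114 116 115 115 114  95  99]
 [115 117 116 115 115 116 117 117 118 100  99]
 [117 116 116 118 116 116 115 113 118  97  97]
 [114 115 117 114 114 115 115 119 117  96 111]
 [111 116
[... 749 characters left out ...]
  46  52  50  55  53  58  60 113  94 101]
 [113  49  51  54  53  55  56  58 111  95  98]
 [115  55  53  56  57  57  55  62 116  96  96]
 [115  56  55  57  62  57  59  62 113  96  97]
 [114  62  56  56  61  60  61  57 116  97  97]
 [116  63  59  60  58  60  61  56 114  98 114]
 [114  67  59  60  62  58  61  58  59  96 129]
 [116  66  61  60  59  60  62  57  56  97 129]
 [113  93  67  60  63  60  58  57  54  96 149]
 [103 113 116 114 119 115  61  60  57  98 135]
 [ 89 148 136 125 134 135  78  55  53  97 118]
 [ 90  69  66 152 154 155 100  55  69 143 139]
 [ 86  90  96 104 104 113  85  60  77 155 158]
 [ 81 104  95  90  82  86  80  81  85 114 107]
 [ 95 108 113 101 118 123  94  98  99 105 106]]
```

```bash
python3 - <<'E'
from mv import *
def low(T,head,offs,dz):
    h=np.radians(head);ty=np.array([np.cos(h),np.sin(h),0]);tx=np.array([-np.sin(h),np.cos(h),0])
    return proj('side',[np.array(T)+o*ty+w*tx+[0,0,dz] for o in offs for w in(-9.5,9.5)]).round(1)
for dz in(-19,0,8,12):
  print(dz,low((490.3,139.5,144.7),90.6,(-15,15),dz).tolist(),low((489.5,139.8,200.2),90.6,(-15,15),dz)[:,1].tolist(),low((207.9,615.4,214.6),71.3,(43.5,58.5),dz).tolist())
E
```

```text
-19 [[345.3, 216.9], [353.0, 218.0], [338.9, 220.6], [346.7, 221.8]] [192.5, 193.5, 195.7, 196.7] [[333.3, 333.9], [347.2, 342.1], [321.2, 339.7], [335.0, 348.4]]
0 [[345.3, 208.6], [353.0, 209.7], [338.8, 212.2], [346.7, 213.3]] [183.9, 184.8, 186.9, 187.8] [[333.1, 316.2], [347.1, 324.0], [320.8, 321.8], [334.7, 330.0]]
8 [[345.3, 205.1], [353.1, 206.2], [338.8, 208.6], [346.7, 209.7]] [180.3, 181.1, 183.2, 184.1] [[333.0, 308.6], [347.1, 316.2], [320.6, 314.0], [334.7, 322.0]]
12 [[345.3, 203.3], [353.1, 204.4], [338.8, 206.8], [346.7, 207.9]] [178.5, 179.3, 181.3, 182.2] [[332.9, 304.7], [347.1, 312.3], [320.5, 310.1], [334.6, 318.0]]
```

The outlines in three pictures agree that the real fingertips are about 8 mm above the reported TCP. The reported z is therefore 27 mm low, so the push passed over the pin. I'll correct for that and push again.

Request:
jog_arm:
  moves: "255 0.03 0 0.83 0;255 0.03 0 0.83 0;255 0.03 -0.29 0.83 0;255 0.08 -0.6 0.83 0;255 0.14 -0.93 0.83 0;255 0.03 -1.26 0.83 0;255 -0.08 -1.58 0.83 0;255 -0.25 -1.77 0.83 0;255 -0.42 -1.96 0.83 0;255 -0.63 -2.09 0.83 0;255 -0.84 -2.22 0.83 0;255 -0.99 -2.26 0.83 0;255 -0.99 -2.26 0.83 0;255 -0.3 -2.26 0.83 0;255 -0.3 -2.26 0.83 0;255 -0.3 -2.26 -1.5 0;255 -0.3 -2.26 -1.5 0"

```text
time_s: 5.9
tool_pos: [500.6, 72.0, 191.8]
tool_rot: [-0.005, 1.0, 0.001, 0.002]
wrist_force: [0.7, 0.3, 0.5]
finger_gap: 0.5
grip_force: 0.0
```

```bash
sed -i 's/o\[.tool_pos.\])\/30/o["tool_pos"]-[0,0,27])\/30/; s/np.round(o\[.tool_pos.\],1)/np.round(o["tool_pos"]+[0,0,27],1)/' mv.py; python3 - <<'E'
from mv import *
mv((509.5,154,200,90.6),(509.5,154,143,90.6))
o=capture('side'); cv2.imwrite('pics/side4.png',o); a=o.mean(2).round().astype(int)
for r in(199,203,206,209): print(r,a[r,334:360].tolist())
E
```

```text
t 5.9 pos [500.6  72.  218.8] head 90.5 F [0.7 0.3 0.5] gap 0.5 q7 1.37
[-0.319  2.728  0.631] -0.01
[-0.313  2.726  2.531] -0.01
199 [115, 113, 112, 115, 114, 115, 65, 58, 63, 62, 62, 113, 113, 115, 114, 114, 115, 113, 115, 116, 114, 116, 99, 101, 98, 97]
203 [117, 116, 117, 114, 115, 115, 94, 70, 65, 65, 66, 111, 117, 115, 116, 114, 114, 116, 116, 115, 117, 115, 99, 99, 130, 164]
206 [113, 114, 115, 115, 114, 116, 116, 71, 65, 66, 63, 114, 115, 115, 115, 116, 115, 117, 113, 118, 117, 113, 97, 101, 130, 168]
209 [112, 147, 137, 166, 151, 142, 129, 75, 68, 79, 74, 117, 117, 117, 115, 119, 116, 116, 118, 115, 115, 117, 98, 97, 146, 171]
```

Request:
jog_arm:
  moves: "10 -0.32 2.73 0.6 0;10 -0.32 2.73 0.6 0;10 -0.32 2.73 0.6 0;10 -0.32 2.73 0.6 0;10 -0.32 2.73 0.6 0;10 -0.32 2.73 0.6 0;10 -0.32 2.73 0.6 0;10 -0.32 2.73 0.6 0;10 -0.32 2.73 1.2 0;10 -0.32 2.73 1.9 0;10 -0.32 2.73 2.53 0;10 -0.32 2.73 2.53 0;10 -0.32 2.73 2.53 0;255 -0.32 2.73 2.53 0;255 -0.32 2.73 2.53 0;255 -0.32 2.73 2.53 0;255 -0.32 2.73 2.53 0;255 -0.32 2.73 2.53 0;255 -0.32 2.73 2.53 0;255 -0.32 2.73 2.53 0"

```text
time_s: 7.95
tool_pos: [508.1, 153.8, 112.7]
tool_rot: [-0.005, 1.0, 0.0, 0.0]
wrist_force: [-0.5, 0.6, 1.0]
finger_gap: 49.6
grip_force: 30.0
```

```bash
python3 - <<'E'
from mv import *
mv((510,154,260,90.6)); print(get_obs()['grip_force'])
E
```

```text
t 7.95 pos [508.1 153.8 139.7] head 90.5 F [-0.5  0.6  1. ] gap 49.6 q7 1.27
[-0.064  0.005 -4.01 ] -0.01
30.000279410742223
```

Request:
jog_arm:
  moves: "255 0 0 -0.3 0;255 0 0 -0.8 0;255 0 0 -1.3 0;255 0 0 -1.8 0;255 0 0 -2.33 0;255 0 0 -2.33 0;255 0.3 0 -2.33 0;255 0.6 0 -2.28 0;255 0.9 0 -2.2 0;255 1.2 0 -2.11 0;255 1.45 0 -2.01 0;255 1.67 0 -1.93 0;255 1.67 0 -1.93 0;255 1.67 0 -1.93 0;255 1.9 0 -2.4 0;255 2.15 0 -2.9 0;255 2.3 0 -3.4 0;255 2.3 0 -4 0;255 2.3 0 -4 0"

```text
time_s: 9.85
tool_pos: [439.8, 153.5, 234.3]
tool_rot: [-0.005, 1.0, 0.001, 0.001]
wrist_force: [0.4, 0.6, -1.2]
finger_gap: 49.3
grip_force: 30.0
```

```bash
python3 - <<'E'
from mv import *
mv(); print(get_obs()['grip_force'])
o=capture('side'); cv2.imwrite('pics/side5.png',o)
crop('side',270,100,420,230,5,'pics/s5.png',o)
print(proj('side',[(438,154,260)]))
E
```

```text
t 9.85 pos [439.8 153.5 261.3] head 90.5 F [ 0.4  0.6 -1.2] gap 49.3 q7 1.12
29.99989902600646
[[365.65857842 160.65278911]]
```

View pics/s5.png

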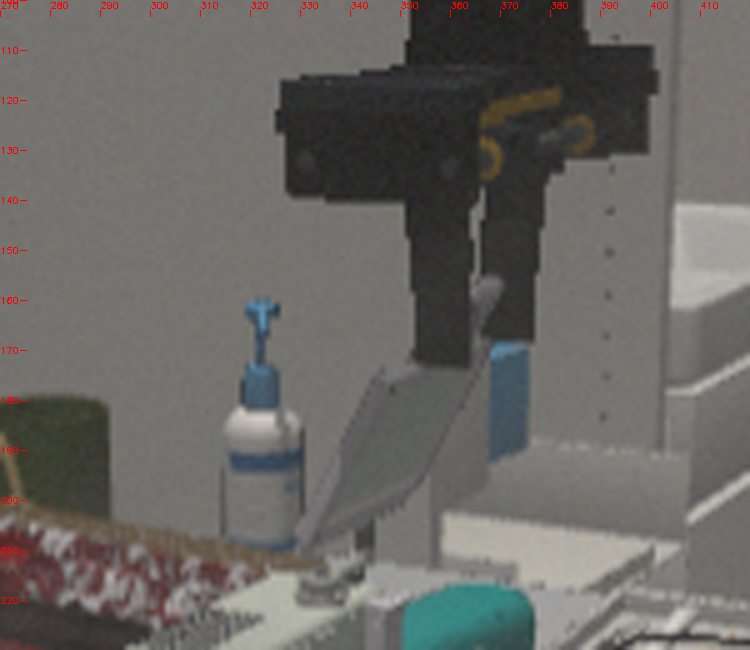

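```bash
cat > tilt.py <<'E'
from h import *
from scipy.optimize import least_squares
def plate(p,y0,yaw,q,cy):
    a=p[2]; x,y,z=q; l=np.array([p[0]+np.cos(a)*x-np.sin(a)*z,y,p[1]+np.sin(a)*x+np.cos(a)*z])
    c,s=np.cos(yaw),np.sin(yaw); return np.array([c*l[0]-s*l[1],s*l[0]+c*l[1],l[2]])+np.array([*cy,0])
def fit(obs,tcp,yaw):
    Q=[o[:3] for o in obs];U=np.array([o[3:] for o in obs])
    f=lambda p:(proj('side',[plate(p[:3],0,yaw,np.array(q)+[0,p[3],0],tcp[:2]) for q in Q])-U).ravel()
    r=least_squares(f,[50,tcp[2]-100,.4,0]); p=r.x
    print('origin dx %.1f z %.1f tilt %.1fdeg dy %.1f'%(p[0],p[1],np.degrees(p[2]),p[3]),np.round(f(p).reshape(-1,2),1).tolist())
    # tcp in plate coords
    d=np.array([-p[0],tcp[2]-p[1]]); a=p[2]; print('tcp in plate x %.1f z %.1f'%(np.cos(a)*d[0]+np.sin(a)*d[1],-np.sin(a)*d[0]+np.cos(a)*d[1]))
E
python3 - <<'E'
from tilt import *
fit([(4,50,90,346.5,173.5),(4,50,8,330,208),(-4,50,8,335,208.5),(-4,-50,8,354,200),(-4,-25,122,370,156.5)],(439.8,153.5,261.3),.009)
E
```

```text
origin dx 70.6 z 148.5 tilt 25.1deg dy -34.7 [[-1.1, 0.9], [0.9, -0.5], [-1.1, 1.0], [1.0, -1.6], [0.4, 0.1]]
tcp in plate x -16.2 z 132.1
```

```bash
sed -i 's/,p\[3\],0\]/,0,0]/' tilt.py; python3 - <<'E'
from tilt import *
fit([(4,50,90,346.5,173.5),(4,50,8,330,208),(-4,50,8,335,208.5),(-4,-50,8,354,200),(-4,-25,122,370,156.5)],(439.8,153.5,261.3),.009)
E
```

```text
origin dx 53.0 z 158.2 tilt 25.3deg dy 0.0 [[-1.2, 0.3], [0.1, 0.3], [-1.7, 1.9], [1.2, -1.2], [1.5, -1.2]]
tcp in plate x -3.8 z 115.9
```

```bash
python3 - <<'E'
from mv import *
mv((442.6,383.8,262,125.6),(442.6,383.8,251,125.6))
E
```

```text
t 9.9 pos [439.3 153.3 260. ] head 90.5 F [ 0.7 -0.2 -1.3] gap 49.7 q7 1.12
[-0.179  7.682 -0.063] -5.85
[-0.179  7.682  0.304] -5.85
```

Request:
jog_arm:
  moves: "255 -0.05 0.8 -0.3 -0.5;255 -0.05 1.9 -0.3 -1.5;255 -0.1 3.1 -0.3 -2.5;255 -0.1 4.3 -0.3 -3.5;255 -0.15 5.5 -0.3 -4.5;255 -0.18 6.7 -0.2 -5.3;255 -0.18 7.68 0 -5.85;255 -0.18 7.68 0.1 -5.85;255 -0.18 7.68 0.3 -5.85;255 -0.18 7.68 0.3 -5.85;255 -0.18 7.68 0.3 -5.85"

```text
time_s: 11.0
tool_pos: [442.6, 382.2, 223.3]
tool_rot: [-0.305, 0.952, -0.0, -0.0]
wrist_force: [-1.0, -0.6, -0.6]
finger_gap: 49.6
grip_force: 30.0
```

```bash
python3 - <<'E'
from mv import *
mv((476.9,408.3,171.5,125.6))
o=capture('side'); cv2.imwrite('pics/side6.png',o)
E
```

```text
t 11.0 pos [442.6 382.2 250.3] head 125.5 F [-1.  -0.6 -0.6] gap 49.6 q7 1.44
[-1.438  0.047  2.625] -0.02
```

Request:
jog_arm:
  moves: "255 -0.4 0.05 0.8 0;255 -0.9 0.05 1.7 0;255 -1.3 0.05 2.4 0;255 -1.44 0.05 2.62 0;255 -1.5 0.05 2.78 0;255 -1.57 0.05 2.93 0;255 -1.63 0.05 3.08 0;255 -1.69 0.05 3.23 0;255 -1.69 0.05 3.23 0"

```text
time_s: 11.95
tool_pos: [482.5, 414.2, 126.4]
tool_rot: [-0.306, 0.952, -0.0, -0.0]
wrist_force: [-0.1, 0.5, 0.2]
finger_gap: 49.2
grip_force: 30.0
```

```bash
python3 - <<'E'
from mv import *
mv()
a=capture('side');b=capture('top')
crop('side',150,190,330,350,4,'pics/c1.png',a); crop('top',225,195,315,285,4,'pics/c2.png',b)
A=cv2.imread('pics/c1.png')[:600];B=cv2.imread('pics/c2.png')
B=cv2.copyMakeBorder(B,0,A.shape[0]-B.shape[0],0,0,0)
m=cv2.resize(np.hstack([A,B]),(800,int(A.shape[0]*800/(A.shape[1]+B.shape[1]))),interpolation=cv2.INTER_AREA); cv2.imwrite('pics/m2.png',m)
E
```

```text
t 11.95 pos [482.5 414.2 153.4] head 125.6 F [-0.1  0.5  0.2] gap 49.2 q7 1.47
```

View pics/m2.png

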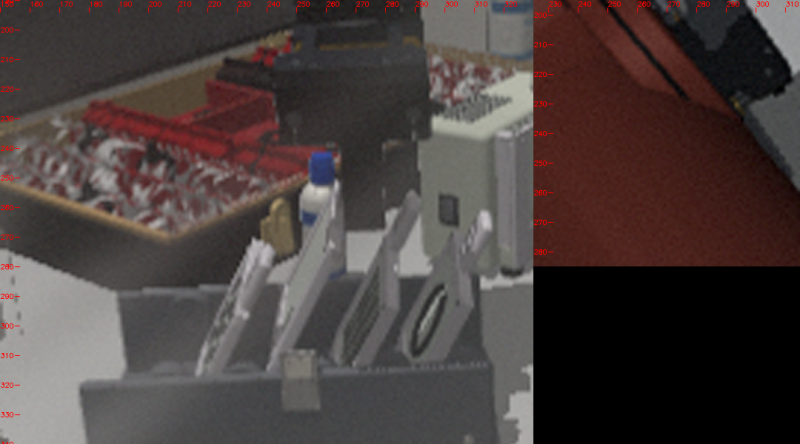

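Request:
jog_arm:
  moves: "255 -0.08 0 0.2 0;255 -0.16 0 0.4 0;255 -0.24 0 0.6 0;255 -0.32 0 0.8 0;255 -0.4 0 1 0;255 -0.46 0 1.15 0;255 -0.46 0 1.15 0;255 -0.46 0 1.15 0"

```text
time_s: 12.85
tool_pos: [494.0, 422.4, 92.2]
tool_rot: [-0.306, 0.952, 0.0, 0.0]
wrist_force: [0.4, -0.4, -0.6]
finger_gap: 49.1
grip_force: 30.0
```

```bash
python3 - <<'E'
from mv import *
mv()
E
```

```text
t 12.85 pos [494.  422.4 119.2] head 125.6 F [ 0.4 -0.4 -0.6] gap 49.1 q7 1.49
```

Request:
jog_arm:
  moves: "255 -0.03 0 0.07 0;255 -0.05 0 0.13 0;255 -0.07 0 0.2 0;255 -0.07 0 0.2 0;255 -0.07 0 0.2 0"

```text
time_s: 13.35
tool_pos: [495.4, 423.7, 90.3]
tool_rot: [-0.306, 0.952, 0.001, 0.0]
wrist_force: [-14.1, -10.0, 30.7]
finger_gap: 49.5
grip_force: 30.0
```

Request:
jog_arm:
  moves: "255 0.03 0 -0.12 0;255 0.03 0 -0.12 0;70 0.03 0 -0.12 0;70 0.03 0 -0.12 0;70 0.03 0 -0.12 0;70 0.03 0 -0.12 0;70 0.03 0 -0.12 0;70 0.03 0 -0.8 0;70 0.03 0 -1.8 0;70 0.03 0 -2.5 0;70 0.03 0 -2.5 0;70 0.03 0 -2.5 0"

```text
time_s: 14.55
tool_pos: [494.9, 423.1, 161.2]
tool_rot: [-0.306, 0.952, 0.0, 0.0]
wrist_force: [-1.4, -0.2, -0.1]
finger_gap: 63.1
grip_force: 0.0
```

```bash
python3 - <<'E'
from mv import *
mv((433.3,377.1,185,125.6),(433.3,377.1,119,125.6))
a=capture('side');cv2.imwrite('pics/side7.png',a)
crop('side',190,230,320,330,6,'pics/s7.png',a)
E
```

```text
t 14.55 pos [494.9 423.1 188.2] head 125.6 F [-1.4 -0.2 -0.1] gap 63.1 q7 1.48
[ 2.562 -0.051  0.106] 0.01
[ 2.564 -0.052  2.306] 0.01
```

View pics/s7.png

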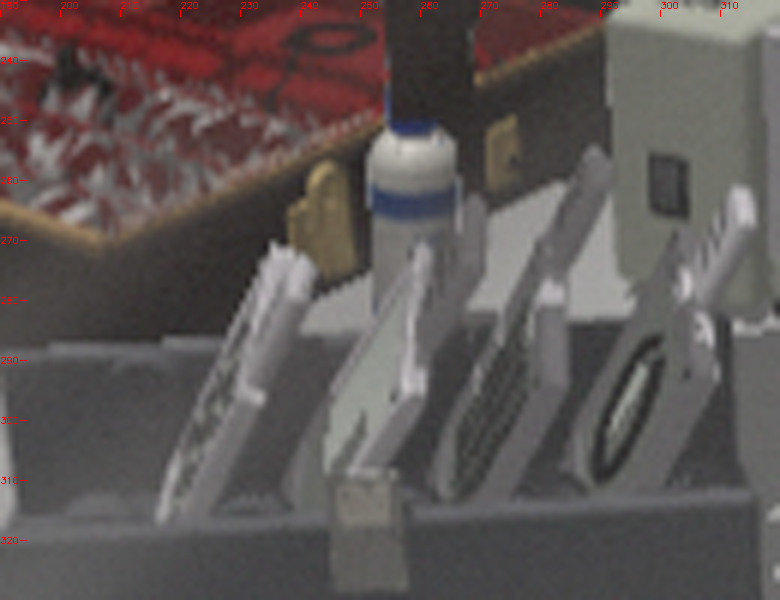

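The blank sits in the clip's slot, level with its neighbours (near corner about 258,294). Next I'll grasp the mid-tab plate.

Request:
jog_arm:
  moves: "90 1 -0.02 0 0;90 2 -0.05 0 0;90 2.56 -0.05 0 0;90 2.56 -0.05 0 0;90 2.56 -0.05 0.6 0;90 2.56 -0.05 1.3 0;90 2.56 -0.05 2 0;90 2.56 -0.05 2.3 0;90 2.56 -0.05 2.3 0;90 2.56 -0.05 2.3 0;255 2.56 -0.05 2.3 0;255 2.56 -0.05 2.3 0;255 2.56 -0.05 2.3 0;255 2.56 -0.05 2.3 0;255 2.56 -0.05 2.3 0;255 2.56 -0.05 2.3 0;255 2.56 -0.05 2.3 0"

```text
time_s: 16.3
tool_pos: [433.3, 377.2, 92.3]
tool_rot: [-0.306, 0.952, 0.0, 0.0]
wrist_force: [-0.0, -0.3, 1.7]
finger_gap: 25.7
grip_force: 30.0
```

```bash
python3 - <<'E'
from mv import *
mv()
E
```

```text
t 16.3 pos [433.3 377.2 119.3] head 125.6 F [-0.  -0.3  1.7] gap 25.7 q7 1.45
```

Request:
jog_arm:
  moves: "255 0.12 0 -0.22 0;255 0.3 0 -0.57 0;255 0.5 0 -0.94 0;255 0.75 0 -1.41 0;255 1 0 -1.88 0;255 1.25 0 -2.35 0;255 1.5 0 -2.82 0;255 1.75 0 -3.3 0;255 2 0 -3.8 0;255 2 0 -4.4 0;255 2 0 -4.5 0;255 2 0 -4.5 0"

```text
time_s: 17.5
tool_pos: [384.6, 342.3, 227.8]
tool_rot: [-0.306, 0.952, 0.0, 0.001]
wrist_force: [0.5, -0.7, -1.4]
finger_gap: 25.3
grip_force: 30.0
```

```bash
python3 - <<'E'
from mv import *
mv((461.6,154,245,90.6),(461.6,154,220,90.6))
print(get_obs()['grip_force'])
E
```

```text
t 17.5 pos [384.6 342.3 254.8] head 125.6 F [ 0.5 -0.7 -1.4] gap 25.3 q7 1.39
[ 1.571 -6.597  0.322] 5.84
[ 1.572 -6.597  1.155] 5.84
29.999839807860553
```

Request:
jog_arm:
  moves: "255 0.1 -0.5 0 0.5;255 0.35 -1.5 0 1.5;255 0.6 -2.6 0 2.5;255 0.9 -3.7 0 3.5;255 1.15 -4.8 0 4.5;255 1.4 -5.8 0 5.2;255 1.57 -6.6 0 5.84;255 1.57 -6.6 0.1 5.84;255 1.57 -6.6 0.3 5.84;255 1.57 -6.6 0.8 5.84;255 1.57 -6.6 1.15 5.84;255 1.57 -6.6 1.15 5.84;255 1.57 -6.6 1.15 5.84"

```text
time_s: 18.8
tool_pos: [461.3, 154.2, 192.5]
tool_rot: [-0.006, 1.0, -0.0, -0.0]
wrist_force: [0.7, 0.4, -0.2]
finger_gap: 25.6
grip_force: 30.0
```

```bash
python3 - <<'E'
from mv import *
mv((461.6,154.2,203.3,90.6))
a=capture('side'); cv2.imwrite('pics/side8.png',a)
# predicted plate outline vs. image edges: score tilt/offset hypotheses
from tilt import plate
o=get_obs(); T=o['tool_pos']+[0,0,27]
g=cv2.cvtColor(a,cv2.COLOR_BGR2GRAY); e=cv2.GaussianBlur(cv2.magnitude(cv2.Sobel(g,cv2.CV_32F,1,0),cv2.Sobel(g,cv2.CV_32F,0,1)),(0,0),1)
L=[((4,50,12),(4,50,88)),((-4,50,12),(-4,50,88)),((-4,-50,12),(-4,-50,85)),((-4,48,0),(-4,-48,0)),((-4,48,90),(-4,35,90))]
best=[]
for tl in np.arange(20,36,.5):
  a_=np.radians(tl)
  for px in np.arange(-4,9,1):
    for pz in np.arange(108,122,1):
      ox=-(np.cos(a_)*px-np.sin(a_)*pz); oz=T[2]-(np.sin(a_)*px+np.cos(a_)*pz)
      pts=[plate((ox,oz,a_),0,.01,np.array(p)*(1-t)+np.array(q)*t,T[:2]) for p,q in L for t in np.linspace(0,1,15)]
      u=proj('side',pts).round().astype(int); best.append((e[u[:,1],u[:,0]].mean(),tl,px,pz,ox+T[0],oz))
best.sort(reverse=True); print(np.round(best[:8],1))
E
```

```text
t 18.8 pos [461.3 154.2 219.5] head 90.6 F [ 0.7  0.4 -0.2] gap 25.6 q7 1.17
[-0.011  0.001  0.54 ] 0.01Traceback (most recent call last):
  File "<stdin>", line 16, in <module>
  File "h.py", line 11, in proj
    c=camera_info(n); K=np.array([[c['fx'],0,c['cx']],[0,c['fy'],c['cy']],[0,0,1]])
ValueError: time passes only in moves, steps and waits
```

```bash
sed -i 's/^def ray/import functools\ncamera_info=functools.cache(camera_info)\ndef ray/' h.py; cat > edge.py <<'E'
from mv import *
from tilt import plate
def edge(f,T):
    g=cv2.cvtColor(cv2.imread(f),cv2.COLOR_BGR2GRAY); e=cv2.GaussianBlur(cv2.magnitude(cv2.Sobel(g,cv2.CV_32F,1,0),cv2.Sobel(g,cv2.CV_32F,0,1)),(0,0),1)
    L=[((4,50,12),(4,50,88)),((-4,50,12),(-4,50,88)),((-4,-50,12),(-4,-50,85)),((-4,46,0),(-4,-46,0)),((-4,48,90),(-4,35,90))]
    Q=np.array([np.array(p)*(1-t)+np.array(q)*t for p,q in L for t in np.linspace(0,1,15)]); best=[]
    for tl in np.arange(20,36,.5):
      a=np.radians(tl)
      for px in np.arange(-4,9,1):
        for pz in np.arange(108,122,1):
          ox=-(np.cos(a)*px-np.sin(a)*pz); oz=T[2]-(np.sin(a)*px+np.cos(a)*pz)
          u=proj('side',[plate((ox,oz,a),0,.01,q,T[:2]) for q in Q]).round().astype(int); best.append((e[u[:,1],u[:,0]].mean(),tl,px,pz,ox+T[0],oz))
    best.sort(reverse=True); print(np.round(best[:6],1).tolist())
E
timeout 300 python3 -c "
from edge import *
edge('pics/side8.png',np.array([461.3,154.2,219.5]))"
```

```text
[[91.0, 29.0, 7.0, 108.0, 507.5, 121.6], [90.7, 27.5, 6.0, 110.0, 506.8, 119.2], [90.7, 28.0, 6.0, 108.0, 506.7, 121.3], [90.6, 28.5, 6.0, 109.0, 508.0, 120.8], [90.6, 29.0, 7.0, 109.0, 508.0, 120.8], [90.6, 28.5, 6.0, 108.0, 507.6, 121.7]]
```

```bash
cat > sil.py <<'E'
from mv import *
from tilt import plate
from scipy.optimize import minimize
def sil(f,bg,T,yaw=.01):
    a=cv2.imread(f).astype(int);b=cv2.imread(bg).astype(int)
    m=(np.abs(a-b).max(2)>14).astype(np.uint8)
    u0,v0=proj('side',[T])[0]; 
    y1=int(proj('side',[T-[0,0,26]])[0][1])+2; y2=int(v0)+70; x1,x2=int(u0)-60,int(u0)+40
    m=cv2.morphologyEx(m,cv2.MORPH_OPEN,np.ones((2,2),np.uint8)); M=m[y1:y2,x1:x2]
    for r in M[::3]: print(''.join('#' if k else '.' for k in r))
    S=8
    def model(p):
        ox,oz,t=p; im=np.zeros(((y2-y1)*S,(x2-x1)*S),np.uint8)
        for box in [((-4,4),(-50,50),(8,90)),((-2.5,2.5),(-46,46),(0,8)),((-4,4),(-13,13),(90,122))]:
            u=proj('side',[plate((ox,oz,t),0,yaw,(x,y,z),T[:2]) for x in box[0] for y in box[1] for z in box[2]])
            h=cv2.convexHull(((u-[x1,y1]+.5)*S).astype(np.int32)); cv2.fillConvexPoly(im,h,255)
        return cv2.resize(im,(x2-x1,y2-y1),interpolation=cv2.INTER_AREA)/255.
    cost=lambda p:((model([p[0],p[1],p[2]/50])-M)**2).sum()
    best=min((minimize(cost,[52+i,T[2]-104+j,25],method='Nelder-Mead',options=dict(initial_simplex=np.array([[52+i,T[2]-104+j,25],[56+i,T[2]-104+j,25],[52+i,T[2]-100+j,25],[52+i,T[2]-104+j,22]]))) for i in(-5,0,5) for j in (-4,4)),key=lambda r:r.fun)
    p=best.x; print('cost',best.fun,'at expected',cost([51.9,T[2]-103.3,24.4]),'origin x %.1f z %.1f tilt %.1f'%(T[0]+p[0],p[1],np.degrees(p[2]/50)))
E
python3 -c "
from sil import *
sil('pics/side8.png','pics/side4.png',np.array([461.3,154.2,219.5]))"
```

```text
......................................................#########.....................................
...................................................###########......................................
...............................................###############......................................
..........................................####################......................................
.........................................########..##########.......................................
.......................................########..##########.........................................
......................................###########..#######..........................................
.................................######.....##...#######............................................
................................####.............######.............................................
................................##............####.###..##..........................................
.................................................###......................................
[... 203 characters left out ...]
.........
............................#####.##.............###................................................
.................................................##.................................................
..................................................##................................................
..................................................##................................................
..................................................##................................................
..................................................###...............................................
cost 345.916985774702 at expected 446.9574317570165 origin x 503.9 z 140.0 tilt 40.2
```

```bash
sed -i 's/>14/>9/' sil.py; python3 -c "
from sil import *
sil('pics/side8.png','pics/side7.png',np.array([461.3,154.2,219.5]))
print(proj('side',[(461.3,154.2,219.5)]))"
```

```text
......................................................#############.................................
...................................................###########......................................
............................................##.###############......................................
..........................................####################......................................
.........................................########..##########.......................................
.......................................########..##########.........................................
......................................###########..#######..........................................
.........................................#######.#######............................................
.....................................##################.............................................
.................................##.######.########...###...........................................
................................###############.....##....................................
[... 236 characters left out ...]
...........##...............##...............................................
...................................................##...............................................
...................................................##...............................................
...................................................##...............................................
...................................................##...............................................
...................................................##...............................................
cost 170.10260668973473 at expected 343.48684352172245 origin x 509.5 z 113.1 tilt 28.4
[[355.07183497 179.52674296]]
```

```bash
sed -i 's/int(v0)+70/int(v0)+54/; s/M=m\[y1:y2,x1:x2\]/m=cv2.morphologyEx(m,cv2.MORPH_CLOSE,np.ones((5,5),np.uint8)); M=m[y1:y2,x1:x2]; M[24:,48:]=0/' sil.py; python3 -c "
from sil import *
sil('pics/side8.png','pics/side7.png',np.array([461.3,154.2,219.5]))"
```

```text
....................................................###############.................................
...................................................###########......................................
............................................##################......................................
..........................................####################......................................
.........................................####################.......................................
.......................................####################.........................................
......................................####################..........................................
......................................##################............................................
....................................############....................................................
.................................###############....................................................
................................################....................................................
..............................###########...........................................................
..............................######................................................................
..................................##................................................................
cost 68.67240292195311 at expected 215.6162552864283 origin x 509.1 z 113.5 tilt 28.3
```

Request:
jog_arm:
  moves: "255 0.1 0 0 0;255 0.1 0 0.2 0;255 0.1 0 0.27 0;255 0.1 0 0.27 0;255 0.1 0 0.27 0"

```text
time_s: 19.35
tool_pos: [458.8, 153.7, 184.7]
tool_rot: [-0.005, 1.0, 0.0, 0.0]
wrist_force: [2.5, -0.7, -1.0]
finger_gap: 25.6
grip_force: 30.0
```

```bash
python3 -c "
from mv import *
mv(); print(get_obs()['torque'].round(3),get_obs()['torque'].round(3))"
```

```text
t 19.35 pos [458.8 153.7 211.7] head 90.6 F [ 2.5 -0.7 -1. ] gap 25.6 q7 1.17
[ 0.077 -0.414 -0.057] [ 0.077 -0.414 -0.057]
```

Request:
jog_arm:
  moves: "255 -0.06 0 0 0;255 -0.13 0 0 0;255 -0.2 0 0 0;255 -0.2 0 0 0;255 -0.2 0 0 0"

```text
time_s: 19.85
tool_pos: [464.5, 153.7, 184.5]
tool_rot: [-0.005, 1.0, -0.0, -0.0]
wrist_force: [0.3, -0.0, -0.4]
finger_gap: 25.2
grip_force: 30.0
```

```bash
python3 -c "
from mv import *
mv(); print(get_obs()['torque'].round(3),get_obs()['torque'].round(3))"
```

```text
t 19.85 pos [464.5 153.7 211.5] head 90.6 F [ 0.3 -0.  -0.4] gap 25.2 q7 1.18
[ 0.015  0.099 -0.016] [ 0.015  0.099 -0.016]
```

Request:
jog_arm:
  moves: "255 0 0 0.07 0;255 0 0 0.14 0;255 0 0 0.2 0;255 0 0 0.2 0"

```text
time_s: 20.25
tool_pos: [464.3, 153.7, 178.2]
tool_rot: [-0.005, 1.0, -0.0, -0.0]
wrist_force: [0.1, -0.3, -1.3]
finger_gap: 25.4
grip_force: 30.0
```

```bash
python3 -c "
from mv import *
mv(); print(get_obs()['torque'].round(3))"
```

```text
t 20.25 pos [464.3 153.7 205.2] head 90.6 F [ 0.1 -0.3 -1.3] gap 25.4 q7 1.18
[ 0.059  0.023 -0.026]
```

Request:
jog_arm:
  moves: "255 -0.15 0 0 0;255 -0.3 0 -0.06 0;255 -0.5 0 -0.13 0;255 -0.7 0 -0.18 0;255 -0.87 0 -0.22 0;255 -1.1 0 -0.24 0;255 -1.33 0 -0.26 0;255 -1.5 0 -0.26 0;255 -1.68 0 -0.26 0;255 -1.68 0 -0.26 0;255 -1.68 0 -0.26 0"

```text
time_s: 21.35
tool_pos: [515.1, 154.2, 186.2]
tool_rot: [-0.005, 1.0, -0.0, 0.0]
wrist_force: [-1.7, 0.3, -1.2]
finger_gap: 25.6
grip_force: 30.0
```

```bash
python3 -c "
from mv import *
mv(); print(get_obs()['torque'].round(3))
cv2.imwrite('pics/side9.png',capture('side'))"
```

```text
t 21.35 pos [515.1 154.2 213.2] head 90.6 F [-1.7  0.3 -1.2] gap 25.6 q7 1.26
[ 0.027  0.344 -0.001]
```

Request:
jog_arm:
  moves: "255 0 0 0.12 0;255 0 0 0.25 0;255 0 0 0.38 0;255 0 0 0.5 0;255 0 0 0.62 0;255 0 0 0.62 0"

```text
time_s: 22.0
tool_pos: [514.8, 154.2, 167.2]
tool_rot: [-0.005, 1.0, -0.0, -0.0]
wrist_force: [-0.0, -0.3, -1.1]
finger_gap: 25.7
grip_force: 30.0
```

```bash
python3 -c "
from mv import *
mv(); print(get_obs()['torque'].round(3))"
```

```text
t 22.0 pos [514.8 154.2 194.2] head 90.6 F [-0.  -0.3 -1.1] gap 25.7 q7 1.26
[0.009 0.155 0.005]
```

Request:
jog_arm:
  moves: "255 0 0 0.2 0;255 0 0 0.4 0;255 0 0 0.6 0;255 0 0 0.8 0;255 0 0 1 0;255 0 0 1.2 0;255 0 0 1.4 0;255 0 0 1.4 0"

```text
time_s: 22.8
tool_pos: [514.6, 154.1, 124.8]
tool_rot: [-0.005, 1.0, -0.0, -0.0]
wrist_force: [-0.3, 0.6, -0.7]
finger_gap: 25.5
grip_force: 30.0
```

```bash
python3 -c "
from mv import *
mv(); print(get_obs()['torque'].round(3))"
```

```text
t 22.8 pos [514.6 154.1 151.8] head 90.6 F [-0.3  0.6 -0.7] gap 25.5 q7 1.28
[0.026 0.014 0.038]
```

Request:
jog_arm:
  moves: "255 0 0 0.12 0;255 0 0 0.22 0;255 0 0 0.3 0;255 0 0 0.35 0;255 0 0 0.4 0;255 0 0 0.4 0"

```text
time_s: 23.4
tool_pos: [515.5, 154.3, 114.6]
tool_rot: [-0.005, 1.0, 0.0, 0.001]
wrist_force: [-1.4, -2.1, 5.9]
finger_gap: 25.6
grip_force: 30.0
```

Request:
jog_arm:
  moves: "255 0 0 0.06 0;255 0 0 0.1 0;255 0 0 0.1 0"

```text
time_s: 23.7
tool_pos: [517.7, 154.4, 114.1]
tool_rot: [-0.005, 1.0, 0.001, 0.003]
wrist_force: [-1.9, -2.8, 24.4]
finger_gap: 25.5
grip_force: 30.0
```

Request:
jog_arm:
  moves: "255 0.06 0 -0.1 0;255 0.06 0 -0.1 0;155 0.06 0 -0.1 0;155 0.06 0 -0.1 0;155 0.06 0 -0.1 0;155 0.06 0 -0.1 0;155 0.06 0 -0.5 0;155 0.06 0 -1.2 0;155 0.06 0 -2 0;155 0.06 0 -2.5 0;155 0.06 0 -2.5 0"

```text
time_s: 24.8
tool_pos: [514.5, 154.7, 188.7]
tool_rot: [-0.005, 1.0, 0.001, 0.002]
wrist_force: [-0.4, 0.1, -0.3]
finger_gap: 33.7
grip_force: 0.0
```

```bash
python3 -c "
from mv import *
mv((560,70,215,90.6),(560,70,147,90.6))
a=capture('side');cv2.imwrite('pics/side10.png',a)
# compare the seated tab with model: edge rows of tab top, plate upright
g=a.mean(2).round().astype(int)
print(proj('side',[(508,154,147),(508,167,147),(508,141,147),(508,204,115),(508,104,115)]).round(1).tolist())
print(g[196:222:2,322:350:2])"
```

```text
t 24.8 pos [514.5 154.7 215.7] head 90.6 F [-0.4  0.1 -0.3] gap 33.7 q7 1.25
[-1.488 -2.839  0.024] -0.0
[-1.479 -2.844  2.291] -0.0
[[335.6, 210.5], [332.6, 212.1], [338.5, 209.0], [324.0, 231.3], [346.5, 218.5]]
[[116 111 107  91  72 115 115 115 115 116 114 117 116 117]
 [116 112 103  89  66 113 116 114 114  97  59  58 118 116]
 [111 113 104  97  69 115 116 113 115  65  62  63 115 118]
 [113 109 104  97  69 116 114 115 116  62  62  63 116 116]
 [112 118 102  94  68 115 113 114 113 115  67  65 117 117]
 [118 113 105  93  63 116 116 115 116 115  62  65 114 114]
 [101  96  85  71  63 118 116 115 115 118  68  64 116 117]
 [ 90  84  82  89  95 110 114 104 102  97  82  84 116 116]
 [ 88  92  93  92  87 114 108 101  98  96  91  99 133 133]
 [ 82 145 139 135  93 100  97  89  91  78  70 154 153 156]
 [156 174 175 175  96  99  89  90  98  90  99 146 155 156]
 [174 175 171 166  93 104  85  89  92 110 110 111 132 156]
 [174 174 153 150 101 109  92  89  91 116 116 108 108 127]]
```

Request:
jog_arm:
  moves: "255 -0.6 -1.2 0 0;255 -1.48 -2.5 0 0;255 -1.48 -2.84 0 0;255 -1.48 -2.84 0 0;255 -1.48 -2.84 0.5 0;255 -1.48 -2.84 1.4 0;255 -1.48 -2.84 2.29 0;255 -1.48 -2.84 2.29 0;255 -1.42 -2.84 2.29 0;255 -1.12 -2.8 2.29 0;255 -0.85 -2.83 2.29 0;255 -0.57 -2.85 2.29 0;255 -0.36 -2.83 2.29 0;255 -0.16 -2.8 2.29 0;255 0.1 -2.68 2.29 0;255 0.36 -2.55 2.29 0;255 0.52 -2.4 2.29 0;255 0.68 -2.23 2.29 0;255 0.8 -2.05 2.29 0;255 0.84 -1.97 2.29 0"

```text
time_s: 26.85
tool_pos: [488.2, 95.8, 117.0]
tool_rot: [-0.006, 1.0, 0.0, -0.0]
wrist_force: [0.8, -0.9, 0.6]
finger_gap: 0.3
grip_force: 0.6
```

```bash
python3 -c "
from mv import *
mv()
a=capture('side');cv2.imwrite('pics/side11.png',a);g=a.mean(2).round().astype(int)
for t in(0,.1,.2,.4): print(t,proj('side',[(534-44*np.cos(t),116-44*np.sin(t),150)]).round(1).tolist())
for r in(201,205,209,213): print(g[r,338:362].tolist())"
```

```text
t 26.85 pos [488.2  95.8 144. ] head 90.6 F [ 0.8 -0.9  0.6] gap 0.3 q7 1.35
0 [[351.1, 205.9]]
0.1 [[352.0, 205.4]]
0.2 [[352.6, 204.9]]
0.4 [[353.3, 203.8]]
[114, 116, 113, 115, 115, 115, 113, 115, 115, 111, 113, 93, 61, 63, 61, 58, 60, 59, 59, 62, 61, 60, 61, 60]
[116, 115, 115, 113, 115, 117, 115, 115, 113, 116, 116, 116, 67, 64, 64, 61, 62, 56, 54, 58, 58, 57, 56, 54]
[115, 115, 115, 114, 113, 116, 113, 117, 113, 117, 115, 117, 64, 56, 57, 54, 55, 53, 54, 51, 55, 53, 52, 52]
[111, 72, 121, 125, 123, 150, 154, 152, 153, 154, 153, 139, 65, 53, 54, 58, 52, 51, 53, 50, 52, 51, 51, 50]
```

Request:
jog_arm:
  moves: "255 -0.02 0.05 0 0;255 -0.04 0.1 0 0;255 -0.04 0.1 0 0"

```text
time_s: 27.2
tool_pos: [489.7, 97.9, 116.9]
tool_rot: [-0.005, 1.0, -0.0, -0.0]
wrist_force: [0.5, -0.1, -0.2]
finger_gap: 0.6
grip_force: 0.3
```

Request:
jog_arm:
  moves: "255 0 0.05 0 0;255 0 0.1 0 0;255 0 0.1 0 0"

```text
time_s: 27.5
tool_pos: [489.6, 100.5, 117.0]
tool_rot: [-0.005, 1.0, -0.0, -0.0]
wrist_force: [-1.3, -3.1, 1.1]
finger_gap: 0.5
grip_force: 2.0
```

Request:
jog_arm:
  moves: "255 0 0.05 0 0;255 0 0.08 0 0;255 0 0.08 0 0"

```text
time_s: 27.8
tool_pos: [489.5, 101.0, 116.9]
tool_rot: [-0.004, 1.0, -0.001, -0.0]
wrist_force: [-2.0, -9.9, 1.3]
finger_gap: 0.6
grip_force: 5.5
```

Request:
jog_arm:
  moves: "255 0 -0.2 0 0;255 0 -0.6 0 0;255 0 -0.6 -0.5 0;255 0.2 -0.6 -1.5 0;255 0.2 -0.6 -2.6 0;255 0.2 -0.6 -3 0;255 0.2 -0.6 -3 0;255 0.2 -0.6 -3 0"

```text
time_s: 28.6
tool_pos: [483.6, 85.2, 206.2]
tool_rot: [-0.005, 1.0, 0.0, -0.0]
wrist_force: [-0.7, 0.5, -1.1]
finger_gap: 0.2
grip_force: 0.0
```

```bash
python3 -c "
from mv import *
mv()
a=capture('side');cv2.imwrite('pics/side12.png',a);g=a.mean(2).round().astype(int)
for t in(0,.1): print(t,proj('side',[(534-44*np.cos(t),116-44*np.sin(t),z) for z in(152,130)]).round(1).tolist())
for r in(201,203,205,209,213): print(r,g[r,340:362].tolist())
print(g[206:216:2,326:344:2])
b=cv2.imread('pics/side7.png').mean(2)
d=np.abs(b-a.mean(2)); print('rack/case diff',d[265:325,190:320].mean().round(1),(d[270:320,200:320]>25).sum())
e=np.abs(cv2.imread('pics/side4.png').mean(2)-a.mean(2)); print('spectacles/carton diff',(e[255:345,340:430]>25).sum())"
```

```text
t 28.6 pos [483.6  85.2 233.2] head 90.6 F [-0.7  0.5 -1.1] gap 0.2 q7 1.32
0 [[351.1, 205.0], [351.1, 214.6]]
0.1 [[352.0, 204.5], [351.9, 214.1]]
201 [113, 117, 115, 117, 117, 116, 115, 114, 115, 114, 117, 117, 115, 116, 116, 118, 101, 101, 99, 98, 100, 101]
203 [116, 115, 116, 115, 116, 116, 116, 113, 115, 117, 117, 116, 116, 115, 115, 115, 101, 100, 128, 166, 156, 157]
205 [117, 117, 116, 113, 114, 113, 117, 115, 116, 72, 65, 64, 64, 60, 114, 116, 98, 97, 130, 167, 168, 169]
209 [115, 114, 116, 115, 116, 118, 116, 116, 117, 68, 63, 60, 59, 61, 116, 118, 98, 97, 148, 171, 170, 172]
213 [122, 125, 125, 150, 153, 155, 151, 154, 154, 81, 61, 60, 57, 66, 134, 118, 111, 111, 118, 128, 128, 128]
[[106  92  67 115 117 114 117 114 112]
 [ 87  72  65 112 119 119 116 115 117]
 [ 86  91  95 110 154 156 105 117 117]
 [ 94  94  92 180 149 113 110 150 138]
 [138 137 116 115  98  89 116  69  70]]
rack/case diff 8.5 935
spectacles/carton diff 153
```

```bash
python3 -c "
from plant import *
print(hand_in())"
```

```text
the job is handed in; nothing more can be done
None
```

The plate change is finished and handed in at about 28.7 s, with no verdict returned: blank home in the clip-marked rack slot, mid-tab plate home in the light box and the keeper shut against its stop. No plate was dropped, and the other plates and loose things were not handled.

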